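Load the luminometer and hold its light shield home

ROBOT

A 6-joint arm with a two-finger parallel gripper is mounted at the origin on a cart in front of the work surface, level with it; the furniture and walls round the work are solid. World frame = base frame: x ahead of the robot, y to its left, z up, the work surface at z = 0. Lengths are in m, angles in rad, forces in N, time in s.
With the tool pointing down it reaches from about 0.3 to 0.775 m from the base axis. Payload 14.6 kg.
Tool frame: the origin (TCP) lies between the finger pads; the fingertips stand 19 mm ahead of it and the grasp point (between the pads) is the TCP; z points along the fingers, y is the direction in which the jaws open and shut (so a half turn about z gives the same grasp; the last joint's range is limited). The gripper opens to 94 mm and grips with 3 to 60 N. Pads are 16 mm wide; open, the fingers measure 119 mm over their backs; the gripper's body (75 mm by 177 mm) begins 78 mm behind the grasp point.
Start: joints at [1.185, 0.3, 1.521, -0, 1.321, -0.067], TCP at [0.172, 0.522, 0.224] pointing down, gripper open.
Joint ranges: [-3.03, 3.03], [-0.79, 2.21], [0.23, 2.52], [-1.04, 4.18], [0, 3.07], [-2.55, 2.55]. Speed limits (rad/s): [2.22, 2.22, 2.57, 3.14, 3.14, 3.14].

INTERFACE

Orientations are given as [roll, pitch, yaw] about the fixed x, y, z axes, in that order (R = Rz(yaw) Ry(pitch) Rx(roll)).
In Python, from station import telemetry, vision, ctrl gives the robot as it stands. The module is installed in compiled form; this text tells all that it offers.
- The arm moves only by the shell command python3 -m creep 'ROWS' [FORCE]. ROWS is JSON, a list of rows, each a list of 3 entries, a list of its own where there are three numbers: the shift along the tool's x, y, z in units of 50 mm (1.0 is 50 mm), then the turn about the tool's z in units of 8 degrees (1.0 is 8 degrees), then the opening, from 0 (shut) to 1 (fully open). In form: [[[tx, ty, tz], twist, gripper], ...]. A call has 1 to 12 rows; each row is the pose to reach, as a shift and turn from the pose commanded when the call began, along the tool's axes at that moment; what a row does not reach only later rows make up. A row lasts 1/10 s, in which the tool goes at most 50 mm and 8.59 degrees, less where a joint would pass 70% of its speed; a pose out of reach is approached as far as the arm can. A call with a gripper value outside its range is refused whole. The fingers move at their own pace and stop on an object; FORCE is the grip in N (left out, the last holds). Time passes only in rows, so rows that repeat a pose let the fingers close. It gives the time, the measured TCP pose, the force and the opening at its end, in the units of the state.
- telemetry.get_obs(): the state, without advancing time (a new reading comes with each control period).
- vision.camera(name): name is "side" or "top" or "wrist"; returns a dict with "img" (400x640x3 uint8, red, green, blue), "depth" (400x640 float32, m along the optical axis (not along the pixel's ray), 0 where there is no reading), "vertical_fov" (degrees; the focal length in pixels is half the picture's height over the tangent of half this angle, whatever the lens; pixels are square), "cx", "cy" (the principal point, pixels), "dist" ([k1, k2, p1, p2, k3] as OpenCV has them; the pictures are not rectified), "extrinsics" (4x4, takes a point from camera to world coordinates); the wrist camera has in their place "hand_eye" (4x4, takes a point from camera to tool coordinates, whose origin is the TCP and whose axes are the flange's). Camera axes: x right, y down, z forward; pixel columns grow to the right and rows downward; lengths in m; the calibration is good to about 2 mm. A picture is of the moment at which its call begins: read the wrist's pose just before it.
- ctrl.hand_in(): hands the job in, once; it reports no verdict.
The state is a dict: "time_s": time; "qpos": joint angles; "joint_vel": joint speeds; "tau": joint torques, N m; "ee_pos": TCP position; "eef_rot": TCP orientation; "force": force on the tool from outside, world axes, zero at the start; "moment": the same for the moment, N m; "grip_width": finger opening in m.
Only numpy, scipy, OpenCV 4.12 (cv2) and the standard library are available. Lean on these libraries where they do the work, as an engineer would, in place of code of your own. Each camera call takes 0.05 s, during which the arm holds its last target.

TASK

Stand the red-capped sample vial upright at the bottom of the luminometer's well. Then put the light shield over the vial onto the neck, turn it by its knurled collar until its hidden keyways drop over the neck's pins, and push it fully home against the sprung light seal. Finish while still holding the shield pushed home (the counter only runs while it is held), and leave the other vials and the things around as they are.

Things in the scene. Friction and masses are not known exactly. Their poses are not given: they have to be found in the camera images.
- luminometer: Bench luminometer, fixed: light grey housing 187 mm deep, 150 mm wide, flat deck 70 mm above the bench, sloping front panel towards its own -x. Origin on the bench under the axis of the well, z up. An aluminium neck of 44 mm outside diameter stands on the deck round the well, from 70 to 102 mm above the bench.
- well_mouth (a point): Centre of the well's mouth, on top of the neck, 102 mm above the bench. The well is a round hole of 25 mm diameter, mouth chamfered by 3 mm; its floor lies 34 mm above the bench.
- light_seal (a joint): Sprung black seal ring round the foot of the neck: 0 = up (its top 78 mm above the bench), 0.005 m = fully pressed (top 73 mm above the bench). Pressing starts at about 4 N and takes about 11 N at full travel; it springs up, with the shield on it, when the shield is let go.
- vial_block: Blue drilled block, fixed, 196 mm (own x) by 58 mm (own y) and 44 mm high. Origin at the centre of its underside. Four holes of 25 mm diameter at x = -69, -23, 23 and 69 mm on its centre line, hole floor 6 mm above the bench; three hold vials, one is empty.
- sample_vial: The sample: closed white plastic vial with a RED screw cap, 22 mm diameter from foot to cap, 92 mm tall, about 30 g. Origin at the centre of its foot, z along it to the cap. It stands in a hole of the block, its upper 54 mm free; seated in the well its foot is 34 mm and its top 126 mm above the bench, 24 mm above the neck.
- blank_vial: Same vial with a WHITE screw cap, stays in its hole.
- standard_vial: Same vial with a BLUE screw cap, stays in its hole.
- light_shield: Light shield, loose, about 90 g, black skirt under a grey collar, 62 mm tall, open end down on the bench. Origin at the centre of its lower rim, z up along its axis. Skirt 66 mm in diameter, 31 mm high, bored 46.4 mm to go over the neck. There its lower rim rests on the pins, 90 mm above the bench; keyed it drops to the seal, 78 mm; pushed fully home it is 73 mm above the bench.
- tape_roll: Roll of tape, bystander, 76 mm diameter, 24 mm high, loose. Origin at the centre of its underside.
- calculator: Pocket calculator, bystander, 120 x 68 x 16 mm, loose. Origin at the centre of its underside.
- stapler: Blue stapler, bystander, 128 mm long, 58 mm high, loose. Origin at the centre of its underside.
- neck_pins (a point): Point on the axis of the neck level with the middles of its three pins, 87 mm above the bench. The steel pins, 6 mm diameter, tops 90 mm above the bench, stick out 5.5 mm sideways from the neck at 60, 180 and 300 degrees from the luminometer's own x axis (counted towards its y).
- shield_collar (a point): Middle of its grey knurled collar, 47 mm above the lower rim: 46 mm diameter, from 31 to 62 mm above the rim, closed on top; the place to grip. Three equal keyways, 9 mm wide, 120 degrees apart, run up the inside of the skirt: unseen from outside, their angle is not told. They drop over the pins within about 3 degrees; at most a third of a turn finds them.
Things that resemble listed ones, but are neither listed nor needed, are in the scene too. What is shaped like the light_shield but turquoise is not meant.

How it is judged:
By the outcome, as a careful person would: the job done as asked, in the order asked, and still so for the second after the job is handed in, while the arm keeps its last pose, push and grip.
It also fails if it takes over 72 s, if anything falls off the work surface, if the arm or the gripper's body presses on something with over 40 N, if the wrist force passes 120 N, or if a joint passes its speed limit or range.

## Working session

There is one attempt and no reset: what is moved stays moved. The work goes in short steps, Python scripts to look and compute and a shell command to move; the robot and the scene stay as the last step left them, time stands still between calls to the robot, and variables do not carry over. Pictures are saved under pics/ and viewed, and the job is handed in when it is done.

```bash
mkdir -p pics; ls
cat > h.py <<'E'
import numpy as np, cv2, json
from station import telemetry, vision, ctrl
from scipy.spatial.transform import Rotation as R
def K(c):
    f=200/np.tan(np.radians(c["vertical_fov"])/2)
    return np.array([[f,0,c["cx"]],[0,f,c["cy"]],[0,0,1.]])
def T_tool(o):
    T=np.eye(4);T[:3,:3]=R.from_euler('xyz',o["eef_rot"]).as_matrix();T[:3,3]=o["ee_pos"];return T
def grab(name):
    o=telemetry.get_obs();c=vision.camera(name)
    c["T"]=np.array(c["extrinsics"]) if "extrinsics" in c else T_tool(o)@np.array(c["hand_eye"])
    return c
def rays(c,uv):
    p=cv2.undistortPoints(np.array(uv,float).reshape(-1,1,2),K(c),np.array(c["dist"],float)).reshape(-1,2)
    d=np.c_[p,np.ones(len(p))]
    return c["T"][:3,3],d@c["T"][:3,:3].T
def onplane(c,uv,z):
    o,d=rays(c,uv);t=(z-o[2])/d[:,2];return o+d*t[:,None]
def bydepth(c,uv):
    o,d=rays(c,uv);uv=np.array(uv,int).reshape(-1,2);return o+d*c["depth"][uv[:,1],uv[:,0]][:,None]
def proj(c,P):
    Ti=np.linalg.inv(c["T"]);P=np.array(P,float).reshape(-1,3)
    p=P@Ti[:3,:3].T+Ti[:3,3]
    return cv2.projectPoints(p,np.zeros(3),np.zeros(3),K(c),np.array(c["dist"],float))[0].reshape(-1,2)
def save(c,fn):
    cv2.imwrite(fn,cv2.cvtColor(c["img"],cv2.COLOR_RGB2BGR))
E
python3 - <<'E'
from h import *
np.set_printoptions(precision=4,suppress=True)
print(telemetry.get_obs())
for n in ["side","top","wrist"]:
    c=grab(n);save(c,f"pics/{n}0.png");print(n,c["T"],c["vertical_fov"],c["cx"],c["cy"],c["dist"])
E
```

```text
pics
{'time_s': 0.0, 'qpos': array([ 1.1854,  0.3005,  1.5216, -0.    ,  1.3207, -0.0666]), 'joint_vel': array([ 0.0011, -0.0014,  0.0009,  0.0004,  0.0007,  0.0014]), 'tau': array([  0.001 , -53.1804, -35.2741,   0.0709,   0.0244,  -0.0001]), 'ee_pos': array([0.1723, 0.5221, 0.2239]), 'eef_rot': array([-3.1404, -0.0001,  2.8228]), 'force': array([-0.1098,  0.0534,  0.2119]), 'moment': array([-0.0007,  0.0375, -0.0108]), 'grip_width': 0.09384169907150304}
side [[-0.9993  0.0292 -0.0215  0.5497]
 [ 0.0329  0.4793 -0.877   1.0206]
 [-0.0153 -0.8772 -0.48    0.6482]
 [ 0.      0.      0.      1.    ]] 55.83424525270507 318.5955263897853 196.8276284095081 [-0.0292  0.      0.      0.      0.    ]
top [[-0.0136 -0.99    0.1402  0.2524]
 [-0.9999  0.0121 -0.0116  0.02  ]
 [ 0.0098 -0.1403 -0.9901  1.8263]
 [ 0.      0.      0.      1.    ]] 43.97712702857472 326.19862015963406 205.8494943272408 [-0.0498  0.      0.      0.      0.    ]
wrist [[ 0.314   0.9167  0.2472  0.1005]
 [ 0.9494 -0.3026 -0.0837  0.5463]
 [-0.002   0.261  -0.9653  0.3863]
 [ 0.      0.      0.      1.    ]] 70.24526201793455 320.57377020845485 202.08138548747957 [-0.0038  0.      0.      0.      0.    ]
```

View pics/side0.png

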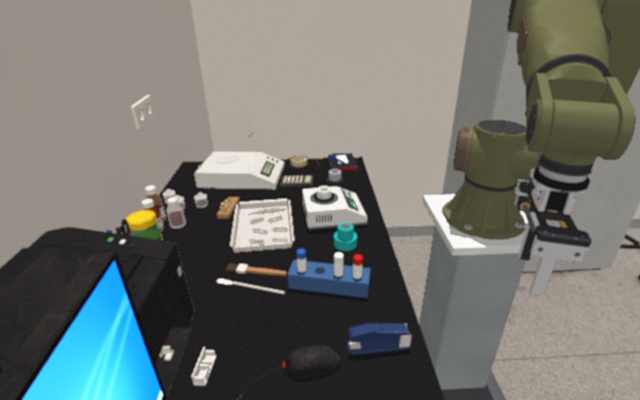

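View pics/top0.png

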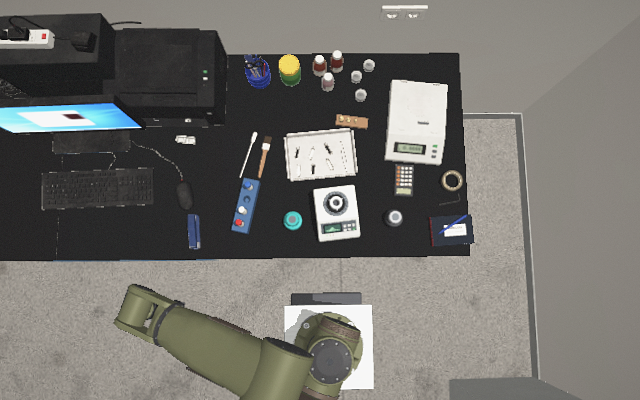

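View pics/wrist0.png

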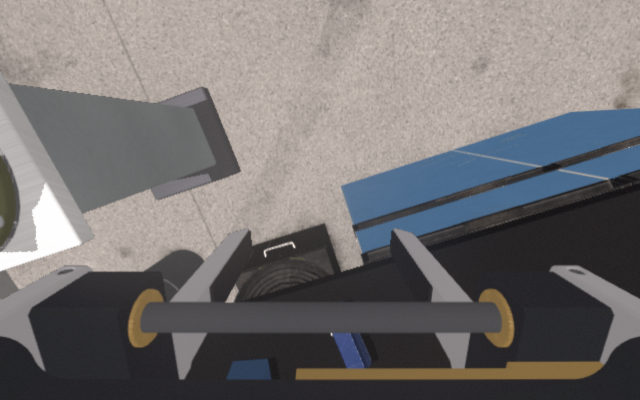

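Top view: block at (245,206) with the red cap at about (238,223). Luminometer neck at (336,203). The black and grey shield is at (394,217), with a turquoise lookalike at (292,220). In the side view the red cap is at (358,259) and the shield at (335,174). I'll enlarge to confirm.

Run:
```python
from h import *
t=cv2.imread("pics/top0.png");s=cv2.imread("pics/side0.png")
a=cv2.resize(t[170:260,220:420],None,fx=4,fy=4,interpolation=cv2.INTER_CUBIC)
b=cv2.resize(s[150:310,220:400],None,fx=3.3,fy=3.3,interpolation=cv2.INTER_CUBIC)
cv2.imwrite("pics/ctop.png",a);cv2.imwrite("pics/cside.png",b)
```

```text
(no output)
```

View pics/ctop.png

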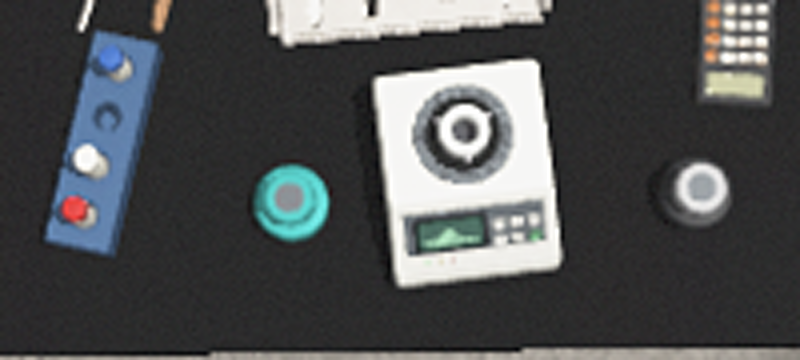

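View pics/cside.png

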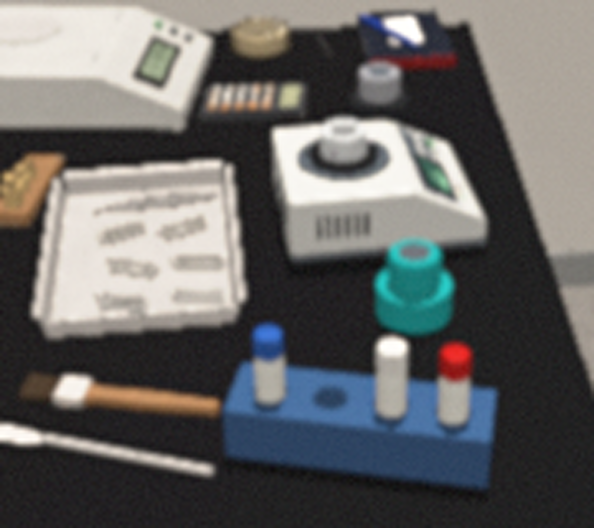

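The crops settle which is which. The sample is the red-capped end vial in the block (top crop 75,208). The shield is the piece with the grey collar and black skirt (crop 700,190), not the turquoise one (290,200). Now I'll measure them.

Run:
```python
from h import *
np.set_printoptions(precision=4,suppress=True)
t=grab("top");s=grab("side")
def cen(m): 
    n,l,st,c=cv2.connectedComponentsWithStats(m.astype(np.uint8));i=1+np.argmax(st[1:,4]);return c[i],st[i]
def msk(c,lo,hi,box):
    h=cv2.cvtColor(c["img"],cv2.COLOR_RGB2HSV);m=cv2.inRange(h,lo,hi);z=np.zeros_like(m);x0,y0,x1,y1=box;z[y0:y1,x0:x1]=m[y0:y1,x0:x1];return z>0
c,st=cen(msk(t,(0,120,80),(8,255,255),(225,210,255,235)));print("red top",c,st,onplane(t,[c],.098-.004))
c2,st2=cen(msk(s,(0,120,80),(8,255,255),(340,245,375,275)));print("red side",c2,st2)
o1,d1=rays(t,[c]);o2,d2=rays(s,[c2])
A=np.c_[d1[0],-d2[0]];x=np.linalg.lstsq(A,o2-o1,rcond=None)[0];print("tri",o1+d1[0]*x[0],o2+d2[0]*x[1])
# height maps from depth top
v,u=np.mgrid[0:400,0:640];uv=np.c_[u.ravel(),v.ravel()]
P=bydepth(t,uv).reshape(400,640,3)
np.save("/tmp/Pt.npy",P)
z=P[...,2]
for nm,box,lo,hi in [("shield top",(375,200,415,235),.056,.075),("neck top",(320,185,355,222),.093,.11),("turq",(280,205,305,235),.056,.07),("red",(225,210,255,235),.085,.11),("white",(230,200,260,216),.085,.11),("blue",(230,175,260,200),.085,.11),("block",(225,170,265,240),.035,.05),("deck",(305,170,365,250),.06,.078)]:
    x0,y0,x1,y1=box;m=np.zeros((400,640),bool);m[y0:y1,x0:x1]=True
    m&=(z>lo)&(z<hi);q=P[m]
    if len(q)>5:
        r=cv2.minAreaRect((q[:,:2]*1000).astype(np.float32));print(nm,len(q),q.mean(0),"rect",r)
    else: print(nm,len(q))
print("bench z",np.median(z[230:240,270:300]))
```

```text
red top [238.5 222. ] [236 220   6   5  26] [[0.4441 0.3088 0.094 ]]
red side [357.5294 258.7647] [353 253  10  12 102]
tri [0.4446 0.3096 0.0892] [0.4425 0.3101 0.089 ]
shield top 120 [ 0.4616 -0.2481  0.0631] rect ((461.54705810546875, -248.50433349609375), (42.97752380371094, 41.1092643737793), 43.25419235229492)
neck top 87 [ 0.5107 -0.0346  0.1016] rect ((510.0569152832031, -35.037654876708984), (45.42164993286133, 41.28728485107422), 28.722957611083984)
turq 115 [0.4567 0.1219 0.0625] rect ((456.3727111816406, 121.2452163696289), (42.91982650756836, 43.56996154785156), 62.37424850463867)
red 44 [0.456  0.3052 0.0976] rect ((461.9593200683594, 304.33758544921875), (19.281139373779297, 53.23925018310547), 77.91526794433594)
white 33 [0.4905 0.298  0.0973] rect ((489.9866943359375, 298.07830810546875), (18.408573150634766, 20.948780059814453), 86.25316619873047)
blue 30 [0.5802 0.2783 0.0975] rect ((580.6782836914062, 278.43377685546875), (18.89942741394043, 18.474624633789062), 86.85923767089844)
block 625 [0.512  0.2926 0.0435] rect ((513.5673217773438, 293.9081726074219), (60.09075927734375, 196.99888610839844), 77.06132507324219)
deck 1339 [ 0.5014 -0.0354  0.0697] rect ((495.24151611328125, -36.476356506347656), (156.81211853027344, 149.8640594482422), 6.207366943359375)
bench z 0.0011532058791178246
```

```bash
cat >> h.py <<'E'
def go(P,jaw=None):
    """print row shift/twist for world target P and jaw (tool y) angle deg mod 180"""
    o=telemetry.get_obs();Rm=R.from_euler('xyz',o["eef_rot"]).as_matrix()
    d=Rm.T@(np.array(P)-o["ee_pos"])/0.05
    a=np.degrees(np.arctan2(Rm[1,1],Rm[0,1]))
    s="" 
    if jaw is not None:
        dd=(jaw-a+90)%180-90; s=f"twist {-dd/8:.3f} (j6 now {o['qpos'][5]:.3f})"
    print("shift",np.round(d,3),s,"jaw",round(a,2),"t",o["time_s"],"F",np.round(o["force"],2),"w",round(o["grip_width"],4),"p",np.round(o["ee_pos"],4))
E
python3 -c "
from h import *
go([.4445,.309,.2],77.6)
c=grab('wrist');print(proj(c,[telemetry.get_obs()['ee_pos']]), np.array(c['hand_eye']))"
```

```text
shift [-6.505 -2.342  0.485] twist -0.733 (j6 now -0.067) jaw 71.73 t 0.25 F [-0.81  0.39 -0.59] w 0.0939 p [0.1723 0.5222 0.2242]
[[320.39209622 251.74339846]] [[-6.69592725e-04 -9.65313292e-01 -2.61093470e-01  7.57966037e-02]
 [ 9.99999287e-01 -3.88118535e-04 -1.12961947e-03  3.48661339e-04]
 [ 9.89101472e-04 -2.61094040e-01  9.65312863e-01 -1.62317870e-01]
 [ 0.00000000e+00  0.00000000e+00  0.00000000e+00  1.00000000e+00]]
```

```bash
python3 -m creep '[[[-6.5,-2.34,0.4],-0.73,1],[[-6.5,-2.34,0.4],-0.73,1],[[-6.5,-2.34,0.4],-0.73,1],[[-6.5,-2.34,0.4],-0.73,1],[[-6.5,-2.34,0.4],-0.73,1],[[-6.5,-2.34,0.4],-0.73,1],[[-6.5,-2.34,0.4],-0.73,1],[[-6.5,-2.34,0.4],-0.73,1],[[-6.5,-2.34,0.4],-0.73,1],[[-6.5,-2.34,0.4],-0.73,1],[[-6.5,-2.34,0.4],-0.73,1],[[-6.5,-2.34,0.4],-0.73,1]]' 
python3 -c "
from h import *
go([.4445,.309,.2],77.6)
c=grab('wrist');save(c,'pics/w1.png')
o=telemetry.get_obs()['ee_pos'];print(proj(c,[o,[.4445,.309,.098]]))"
```

```text
time_s: 1.5
ee_pos: [0.4437, 0.3101, 0.2046]
eef_rot: [3.141, 0.0, 2.926]
force: [-0.6, -0.3, 0.7]
grip_width: 0.0944
shift [-0.02  -0.017  0.093] twist 0.008 (j6 now -0.813) jaw 77.66 t 1.5 F [-0.59 -0.26  0.71] w 0.0944 p [0.4437 0.3101 0.2046]
[[320.17179114 251.81500003]
 [319.65520582 206.0500396 ]]
```

View pics/w1.png

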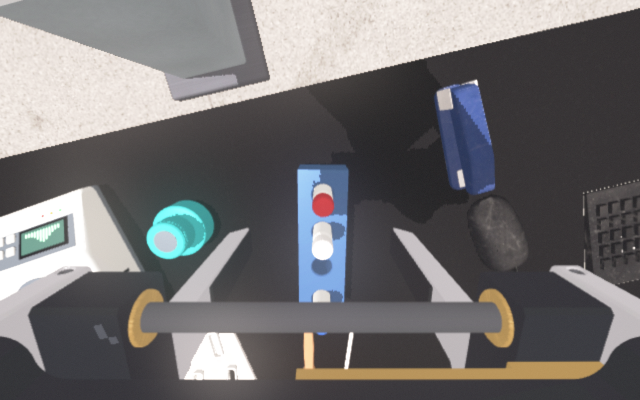

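The wrist view shows the red cap at about (323,203), within a few pixels of the predicted (320,206). The jaw line is across the block. Now to refine.

Run:
```python
from h import *
c=grab('wrist');h=cv2.cvtColor(c["img"],cv2.COLOR_RGB2HSV);m=cv2.inRange(h,(0,120,60),(8,255,255))|cv2.inRange(h,(173,120,60),(180,255,255))
m[:170]=0;m[240:]=0;m[:,:290]=0;m[:,350:]=0
n,l,st,ce=cv2.connectedComponentsWithStats(m);i=1+np.argmax(st[1:,4]);print(ce[i],st[i])
P=bydepth(c,np.argwhere(l==i)[:,::-1]);q=P[P[:,2]>.094];print(len(P),len(q),q.mean(0),(q.max(0)+q.min(0))/2,np.ptp(q,axis=0))
p=(q.max(0)+q.min(0))/2
cv2.imwrite("pics/w1c.png",cv2.resize(c["img"][170:250,280:365,::-1],None,fx=6,fy=6))
go([p[0],p[1],.096],77.6)
```

```text
[322.84496124 204.55813953] [313 193  21  23 387]
387 348 [0.44410054 0.3121823  0.1004345 ] [0.4122368 0.3141408 0.2305203] [0.0847763  0.02465216 0.2727448 ]
shift [ 0.638 -0.051  2.171] twist 0.004 (j6 now -0.813) jaw 77.63 t 1.6 F [0.14 0.72 0.74] w 0.0937 p [0.4439 0.3098 0.2046]
```

View pics/w1c.png

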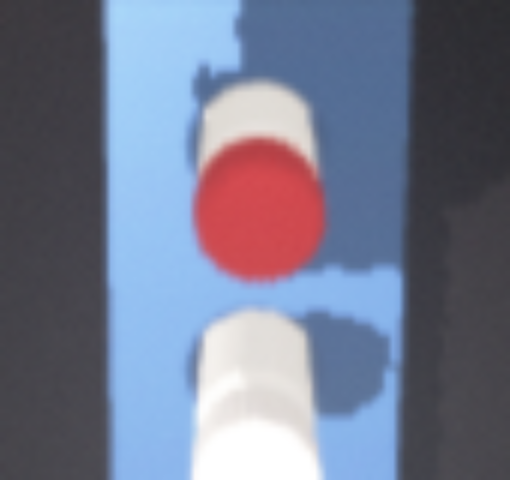

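Run:
```python
from h import *
c=grab('wrist');p=onplane(c,[[323,205.]],.098)[0];print(p)
go([p[0],p[1],.096],77.6)
```

```text
[0.44435217 0.31215933 0.098     ]
shift [0.004 0.05  2.171] twist 0.003 (j6 now -0.813) jaw 77.62 t 1.65 F [0.71 0.34 0.07] w 0.094 p [0.444  0.3097 0.2045]
```

```bash
python3 -m creep '[[[0,0.04,0.6],0,1],[[0,0.04,1.2],0,1],[[0,0.04,1.7],0,1],[[0,0.04,2.0],0,1],[[0,0.04,2.15],0,0.8],[[0,0.04,2.16],0,0.5],[[0,0.04,2.16],0,0.1],[[0,0.04,2.16],0,0.1],[[0,0.04,2.16],0,0.1],[[0,0.04,2.16],0,0.1],[[0,0.04,2.16],0,0.1],[[0,0.04,2.16],0,0.1]]' 15
python3 -c "
from h import *
go([.4445,.312,.2],77.6)"
```

```text
time_s: 2.85
ee_pos: [0.4448, 0.3113, 0.0966]
eef_rot: [3.141, 0.0, 2.925]
force: [0.6, 0.5, 0.2]
grip_width: 0.0334
shift [ 0.009  0.013 -2.069] twist -0.003 (j6 now -0.811) jaw 77.57 t 2.85 F [0.61 0.48 0.21] w 0.0334 p [0.4448 0.3113 0.0966]
```

```bash
python3 -m creep '[[[0,0,0],0,0.1],[[0,0,0],0,0.1],[[0,0,0],0,0.1],[[0,0,0],0,0.1],[[0,0,0],0,0.1]]' 15
python3 -m creep '[[[0,0,-0.2],0,0.1],[[0,0,-0.6],0,0.1],[[0,0,-1.2],0,0.1],[[0,0,-1.8],0,0.1],[[0,0,-2.3],0,0.1],[[0,0,-2.6],0,0.1],[[0,0,-2.6],0,0.1],[[0,0,-2.6],0,0.1]]'
python3 -c "
from h import *
c=grab('wrist');save(c,'pics/w2.png')
go([.5107,-.0346,.225])"
```

```text
time_s: 3.35
ee_pos: [0.4448, 0.3112, 0.0964]
eef_rot: [-3.142, -0.0, 2.925]
force: [-1.1, -1.3, 0.2]
grip_width: 0.0215
time_s: 4.15
ee_pos: [0.4446, 0.3112, 0.2262]
eef_rot: [-3.141, -0.0, 2.925]
force: [0.8, 0.5, -1.4]
grip_width: 0.0212
shift [-2.782 -6.466  0.016]  jaw 77.58 t 4.2 F [-0.38  0.35 -1.47] w 0.0216 p [0.4444 0.3111 0.2256]
```

View pics/w2.png

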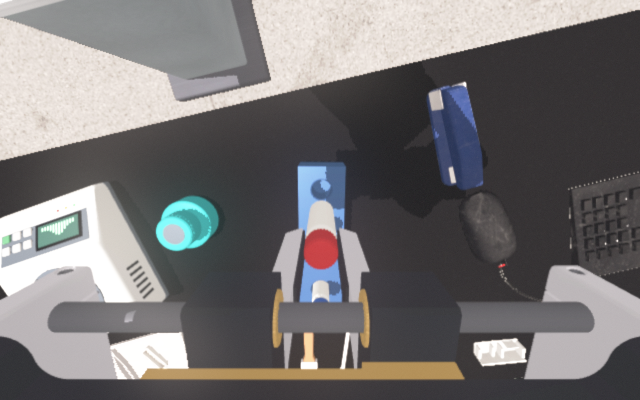

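The vial is held at its cap: the red disk is at (322,250) between the pads, width 21.6 mm, and its hole is empty at (322,187). I'll stop beside the neck to measure it with the wrist camera.

```bash
python3 -c "
from h import *
go([.55,.08,.225])"
python3 -m creep '[[[-3.04,-4.06,0],0,0.1],[[-3.04,-4.06,0],0,0.1],[[-3.04,-4.06,0],0,0.1],[[-3.04,-4.06,0],0,0.1],[[-3.04,-4.06,0],0,0.1],[[-3.04,-4.06,0],0,0.1],[[-3.04,-4.06,0],0,0.1],[[-3.04,-4.06,0],0,0.1],[[-3.04,-4.06,0],0,0.1]]'
python3 -c "
from h import *
c=grab('wrist');save(c,'pics/w3.png')
print(proj(c,[[.5107,-.0346,.102]]))
go([.5107,-.0346,.225])"
```

```text
shift [-3.056 -4.059  0.013]  jaw 77.58 t 4.2 F [-0.38  0.35 -1.47] w 0.0216 p [0.4444 0.3111 0.2256]
time_s: 5.1
ee_pos: [0.5491, 0.0816, 0.2262]
eef_rot: [-3.142, -0.0, 2.926]
force: [-0.2, 0.0, -0.8]
grip_width: 0.0212
[[202.62909182 188.71994497]]
shift [ 0.255 -2.434  0.027]  jaw 77.68 t 5.15 F [-0.06 -0.45 -0.44] w 0.021 p [0.5491 0.0816 0.2263]
```

View pics/w3.png

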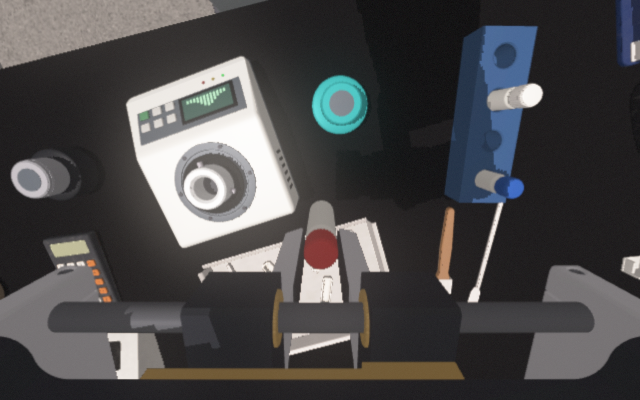

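The neck shows at about (207,187), against a prediction of (203,189) from the top camera. I'll fit its bore precisely.

Run:
```python
from h import *
np.set_printoptions(precision=4,suppress=True)
c=grab('wrist')
cv2.imwrite("pics/w3c.png",cv2.resize(c["img"][140:240,155:275,::-1],None,fx=6,fy=6,interpolation=cv2.INTER_CUBIC))
v,u=np.mgrid[0:400,0:640];P=bydepth(c,np.c_[u.ravel(),v.ravel()]).reshape(400,640,3)
for nm,(x0,y0,x1,y1),lo,hi in [("neck",(165,150,245,225),.097,.106),("shield",(0,140,100,220),.058,.066),("deck",(115,40,310,255),.066,.074)]:
    m=np.zeros((400,640),bool);m[y0:y1,x0:x1]=1;m&=(P[...,2]>lo)&(P[...,2]<hi);q=P[m]
    (cx,cy),r=cv2.minEnclosingCircle((q[:,:2]*1000).astype(np.float32));print(nm,len(q),q.mean(0),cx,cy,r, cv2.minAreaRect((q[:,:2]*1000).astype(np.float32)))
g=cv2.cvtColor(c["img"],cv2.COLOR_RGB2GRAY)
```

```text
neck 1067 [ 0.5105 -0.0312  0.1032] 511.11566162109375 -32.08563995361328 22.287626266479492 ((511.24420166015625, -31.81824493408203), (43.23149871826172, 43.87363815307617), 67.98949432373047)
shield 1261 [ 0.4617 -0.2424  0.0639] 461.59832763671875 -244.5904083251953 23.438980102539062 ((461.59259033203125, -244.59507751464844), (45.58944320678711, 44.9171257019043), 19.340702056884766)
deck 10481 [ 0.5028 -0.0282  0.0717] 508.12689208984375 -32.247352600097656 95.73721313476562 ((505.79833984375, -33.00910949707031), (135.0507049560547, 150.25851440429688), 6.247683525085449)
```

View pics/w3c.png

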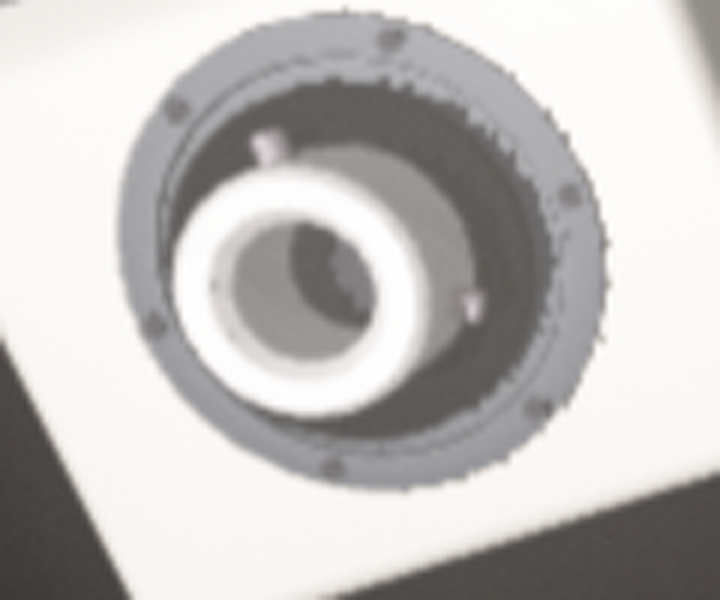

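```bash
python3 -c "
from h import *
go([.511,-.0325,.225])"
python3 -m creep '[[[0.25,-2.39,0],0,0.1],[[0.25,-2.39,0],0,0.1],[[0.25,-2.39,0],0,0.1],[[0.25,-2.39,0],0,0.1],[[0.25,-2.39,0],0,0.1],[[0.25,-2.39,0],0,0.1]]'
python3 -c "
from h import *
c=grab('wrist');save(c,'pics/w4.png');c=grab('side');cv2.imwrite('pics/s4.png',cv2.resize(c['img'][130:240,270:390,::-1],None,fx=5,fy=5))
go([.511,-.0325,.127])"
```

```text
shift [ 0.26  -2.389  0.029]  jaw 77.67 t 5.2 F [ 0.47 -0.1  -1.05] w 0.0212 p [0.5492 0.0814 0.2264]
time_s: 5.8
ee_pos: [0.5119, -0.0325, 0.2264]
eef_rot: [3.141, 0.0, 2.926]
force: [0.1, -0.2, -0.1]
grip_width: 0.0217
shift [ 1.700e-02 -1.000e-03  1.987e+00]  jaw 77.66 t 5.9 F [-0.38 -0.35 -0.49] w 0.0214 p [ 0.5118 -0.0326  0.2264]
```

View pics/w4.png

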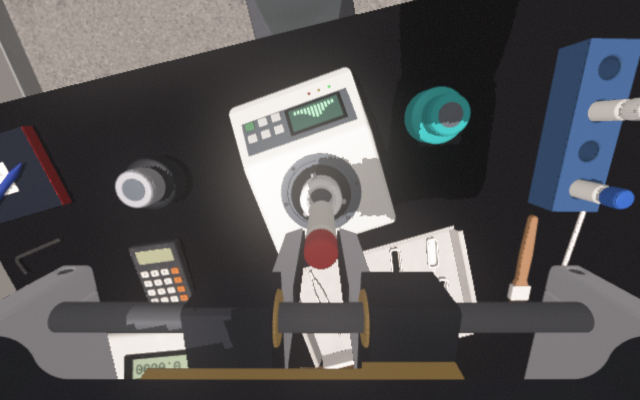

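View pics/s4.png

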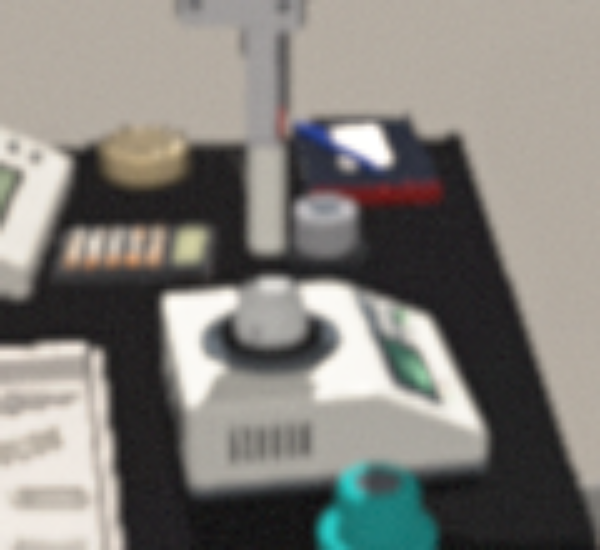

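Side crop: the vial hangs over the neck, its foot at (266,250) and the neck top at (272,285), so it may be about 2 mm far. I'll check numerically in both views.

Run:
```python
from h import *
np.set_printoptions(precision=4,suppress=True)
c=grab('side');o=telemetry.get_obs()['ee_pos']
print("pred vial foot,mid,neck top",proj(c,[[o[0],o[1],.136],[o[0],o[1],.18],[.511,-.0325,.102],[.511,-.0325,.09]]))
g=c["img"].astype(int).sum(2)
for r in (166,170,174,178,192,194,196):
    a=g[r,310:342];e=np.abs(np.gradient(a.astype(float)));print(r,a.tolist())
```

```text
pred vial foot,mid,neck top [[322.1684 178.5471]
 [322.0122 165.5418]
 [322.5395 188.3165]
 [322.5787 191.6896]]
166 [99, 92, 97, 95, 111, 105, 92, 106, 181, 336, 471, 526, 539, 541, 533, 499, 412, 250, 124, 85, 131, 160, 168, 165, 176, 162, 168, 165, 167, 160, 166, 167]
170 [95, 104, 109, 99, 108, 94, 98, 96, 135, 307, 460, 522, 539, 540, 531, 503, 409, 253, 209, 348, 449, 456, 438, 429, 442, 447, 441, 455, 476, 471, 386, 234]
174 [169, 147, 121, 108, 108, 95, 101, 84, 147, 299, 462, 524, 541, 537, 529, 509, 407, 242, 218, 331, 423, 451, 458, 465, 471, 473, 469, 449, 421, 405, 349, 237]
178 [465, 330, 220, 137, 107, 99, 93, 96, 134, 285, 441, 523, 539, 538, 538, 516, 433, 286, 224, 292, 343, 362, 368, 371, 371, 376, 369, 374, 367, 350, 298, 221]
192 [744, 748, 740, 714, 667, 567, 480, 473, 487, 501, 514, 515, 513, 516, 515, 518, 509, 501, 494, 478, 469, 471, 529, 601, 686, 726, 744, 745, 744, 743, 734, 684]
194 [733, 668, 522, 397, 278, 190, 263, 409, 481, 504, 498, 497, 514, 521, 521, 515, 505, 499, 493, 482, 427, 296, 196, 211, 309, 429, 546, 688, 738, 744, 741, 736]
196 [590, 410, 306, 243, 162, 93, 190, 336, 447, 479, 435, 435, 480, 508, 519, 507, 502, 500, 489, 464, 391, 234, 112, 135, 236, 315, 365, 495, 681, 738, 744, 741]
```

```bash
python3 -c "
from h import *
go([.5105,-.0325,.128])"
python3 -m creep '[[[0.02,0,0.4],0,0.1],[[0.02,0,0.5],0,0.1],[[0.02,0,0.6],0,0.1],[[0.02,0,0.7],0,0.1],[[0.02,0,0.8],0,0.1],[[0.02,0,0.9],0,0.1],[[0.02,0,1.0],0,0.1],[[0.02,0,1.0],0,0.1]]'
python3 -c "
from h import *
go([.5105,-.0325,.128])"
```

```text
shift [ 0.026 -0.     1.967]  jaw 77.65 t 5.95 F [-0.52 -0.3   0.1 ] w 0.0212 p [ 0.5118 -0.0328  0.2263]
time_s: 6.75
ee_pos: [0.5104, -0.0335, 0.1758]
eef_rot: [-3.142, -0.001, 2.925]
force: [0.3, 0.8, -0.1]
grip_width: 0.0218
shift [0.001 0.019 0.956]  jaw 77.57 t 6.75 F [ 0.32  0.81 -0.09] w 0.0218 p [ 0.5104 -0.0335  0.1758]
```

```bash
python3 -m creep '[[[0,0,0.15],0,0.1],[[0,0,0.3],0,0.1],[[0,0,0.45],0,0.1],[[0,0,0.6],0,0.1],[[0,0,0.75],0,0.1],[[0,0,0.86],0,0.1],[[0,0,0.94],0,0.1],[[0,0,0.98],0,0.1],[[0,0,0.98],0,0.1]]'
python3 -c "
from h import *
go([.5105,-.0325,.128])
c=grab('wrist');save(c,'pics/w5.png')"
```

```text
time_s: 7.65
ee_pos: [0.5106, -0.0335, 0.1273]
eef_rot: [3.142, -0.0, 2.925]
force: [0.8, 0.5, 0.5]
grip_width: 0.0212
shift [ 0.006  0.018 -0.014]  jaw 77.58 t 7.65 F [0.77 0.47 0.48] w 0.0212 p [ 0.5106 -0.0335  0.1273]
```

View pics/w5.png

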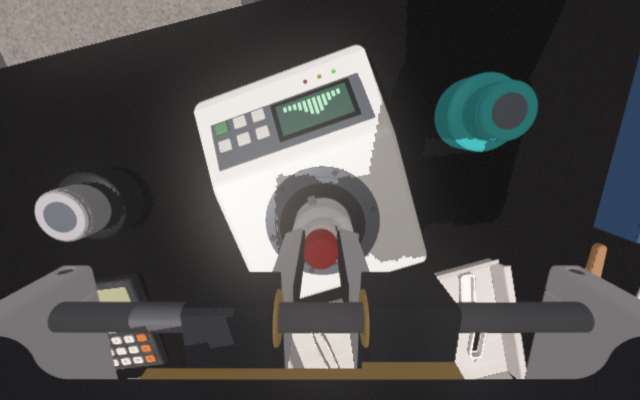

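The vial is inside the well with no side force. I'll lower the last bit, open, and rise.

```bash
python3 -m creep '[[[0,0,0.03],0,0.1],[[0,0,0.05],0,0.1],[[0,0,0.05],0,0.1]]'
python3 -m creep '[[[0,0,0],0,0.4],[[0,0,0],0,0.6],[[0,0,0],0,0.6],[[0,0,0],0,0.6],[[0,0,0],0,0.6],[[0,0,-0.3],0,0.7],[[0,0,-0.8],0,0.8],[[0,0,-1.4],0,1],[[0,0,-1.9],0,1],[[0,0,-1.9],0,1],[[0,0,-1.9],0,1]]'
python3 -c "
from h import *
c=grab('wrist');save(c,'pics/w6.png')
go([.4616,-.246,.2])"
```

```text
time_s: 8.0
ee_pos: [0.5106, -0.0335, 0.1249]
eef_rot: [-3.142, -0.0, 2.925]
force: [-0.3, 0.6, -0.5]
grip_width: 0.0213
time_s: 9.1
ee_pos: [0.5106, -0.0335, 0.2198]
eef_rot: [3.142, 0.0, 2.925]
force: [0.2, 0.2, -0.7]
grip_width: 0.0937
shift [ 0.037 -4.361  0.383]  jaw 77.58 t 9.15 F [-0.17 -0.13 -0.91] w 0.0938 p [ 0.5103 -0.0334  0.2191]
```

View pics/w6.png

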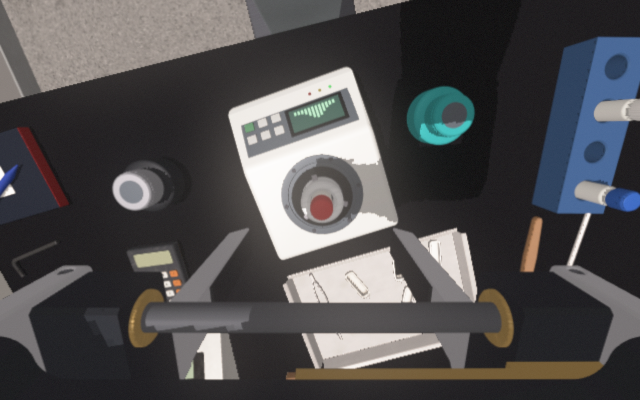

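The vial stands in the well, red cap at (321,208), neck ring around it. Checking its height and the neck centre.

Run:
```python
from h import *
np.set_printoptions(precision=4,suppress=True)
c=grab('wrist')
cv2.imwrite("pics/w6c.png",cv2.resize(c["img"][145:245,265:380,::-1],None,fx=6,fy=6,interpolation=cv2.INTER_CUBIC))
v,u=np.mgrid[0:400,0:640];P=bydepth(c,np.c_[u.ravel(),v.ravel()]).reshape(400,640,3)
for nm,(x0,y0,x1,y1),lo,hi in [("vialtop",(290,180,350,230),.12,.135),("neck",(280,160,370,240),.098,.107),("shield",(90,140,190,220),.058,.066),("deckring",(265,145,380,245),.074,.083)]:
    m=np.zeros((400,640),bool);m[y0:y1,x0:x1]=1;m&=(P[...,2]>lo)&(P[...,2]<hi);q=P[m]
    (cx,cy),r=cv2.minEnclosingCircle((q[:,:2]*1000).astype(np.float32));print(nm,len(q),q.mean(0),cx,cy,r,q[:,:2].min(0),q[:,:2].max(0))
t=grab('top');print(proj(t,[[.5105,-.0335,.102],[.5105,-.0335,.126]]))
cv2.imwrite("pics/t6c.png",cv2.resize(t["img"][170:250,290:410,::-1],None,fx=6,fy=6,interpolation=cv2.INTER_CUBIC))
```

```text
vialtop 422 [ 0.5105 -0.0328  0.1274] 511.6038818359375 -33.17060470581055 10.959748268127441 [ 0.5009 -0.0438] [ 0.5223 -0.0224]
neck 903 [ 0.5078 -0.0313  0.1035] 511.4161682128906 -32.29616928100586 22.10431671142578 [ 0.4894 -0.0541] [ 0.5331 -0.0106]
shield 1221 [ 0.4614 -0.2437  0.064 ] 461.85009765625 -245.61575317382812 22.95624542236328 [ 0.4395 -0.2682] [ 0.4846 -0.2227]
deckring 2418 [ 0.5076 -0.0326  0.0775] 526.2717895507812 -33.281436920166016 69.8829574584961 [ 0.4658 -0.0974] [0.5609 0.0321]
[[335.6026 201.8081]
 [335.8001 200.7828]]
```

View pics/w6c.png

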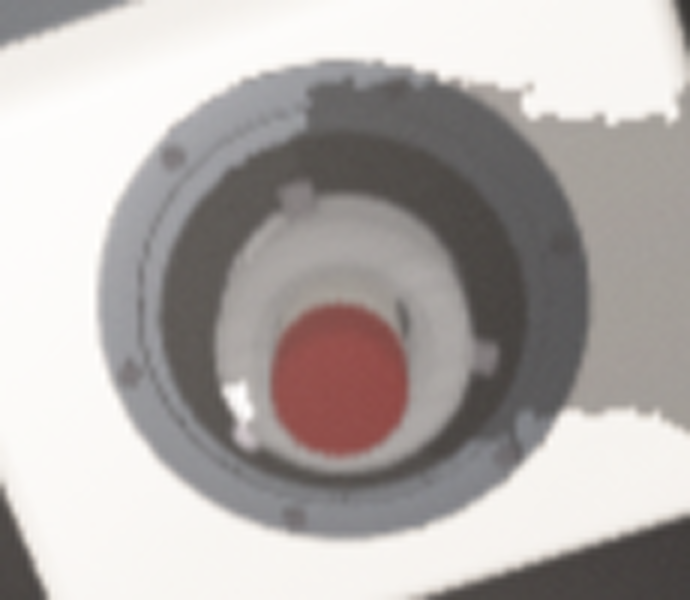

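Vial seated: its top is 24 mm above the neck ring, as specified. Next, the shield.

```bash
python3 -c "
from h import *
go([.4612,-.246,.19]);print(telemetry.get_obs()['qpos'])"
python3 -m creep '[[[0.04,-4.36,0.0],0,1],[[0.04,-4.36,0.3],0,1],[[0.04,-4.36,0.58],0,1],[[0.04,-4.36,0.58],0,1],[[0.04,-4.36,0.58],0,1],[[0.04,-4.36,0.58],0,1],[[0.04,-4.36,0.58],0,1],[[0.04,-4.36,0.58],0,1],[[0.04,-4.36,0.58],0,1]]'
python3 - <<'E'
from h import *
np.set_printoptions(precision=4,suppress=True)
c=grab('wrist');save(c,'pics/w7.png')
v,u=np.mgrid[0:400,0:640];P=bydepth(c,np.c_[u.ravel(),v.ravel()]).reshape(400,640,3)
m=np.zeros((400,640),bool);m[130:290,240:400]=1;m&=(P[...,2]>.058)&(P[...,2]<.067);q=P[m]
print(len(q),q[:,:2].min(0),q[:,:2].max(0),cv2.minEnclosingCircle((q[:,:2]*1000).astype(np.float32)))
cx,cy=np.array(cv2.minEnclosingCircle((q[:,:2]*1000).astype(np.float32))[0])/1000
go([cx,cy,.054])
E
```

```text
shift [ 0.042 -4.363  0.577]  jaw 77.58 t 9.25 F [-0.73  0.04  0.01] w 0.0938 p [ 0.5102 -0.0334  0.2188]
[-1.37029677e-01  2.19655433e-01  1.63544075e+00 -4.34885973e-06
  1.28837718e+00 -1.49099678e+00]
time_s: 10.15
ee_pos: [0.4622, -0.2449, 0.1912]
eef_rot: [-3.142, 0.0, 2.926]
force: [0.1, 0.3, 0.2]
grip_width: 0.0943
1394 [ 0.4391 -0.2684] [ 0.4844 -0.2234] ((461.8097839355469, -246.2162322998047), 22.827133178710938)
shift [ 0.003 -0.025  2.744]  jaw 77.66 t 10.2 F [-0.17  0.15  0.31] w 0.0939 p [ 0.4622 -0.245   0.1912]
```

View pics/w7.png

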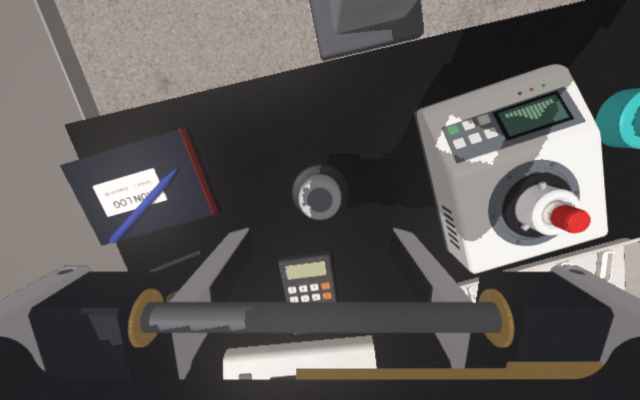

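Shield collar at (320,197), between the fingers. The calculator at (310,270) is clear of the finger paths. Descending to grip.

```bash
python3 -m creep '[[[0.01,-0.02,0.6],0,1],[[0.01,-0.02,1.2],0,1],[[0.01,-0.02,1.8],0,1],[[0.01,-0.02,2.3],0,1],[[0.01,-0.02,2.6],0,1],[[0.01,-0.02,2.74],0,0.8],[[0.01,-0.02,2.74],0,0.4],[[0.01,-0.02,2.74],0,0.3],[[0.01,-0.02,2.74],0,0.3],[[0.01,-0.02,2.74],0,0.3],[[0.01,-0.02,2.74],0,0.3],[[0.01,-0.02,2.74],0,0.3]]' 40
python3 -m creep '[[[0,0,0],0,0.3],[[0,0,0],0,0.3]]'
python3 -c "
from h import *
c=grab('wrist');save(c,'pics/w8.png')
go([.5104,-.0328,.2])"
```

```text
time_s: 11.4
ee_pos: [0.4612, -0.2469, 0.0543]
eef_rot: [-3.141, 0.001, 2.925]
force: [0.2, 1.2, 2.6]
grip_width: 0.045
time_s: 11.6
ee_pos: [0.4612, -0.2469, 0.0543]
eef_rot: [-3.141, 0.0, 2.925]
force: [-0.3, 1.4, 5.6]
grip_width: 0.0451
shift [-0.041  4.393 -2.915]  jaw 77.57 t 11.65 F [-2.11  0.04  5.69] w 0.0446 p [ 0.4612 -0.2469  0.0543]
```

View pics/w8.png

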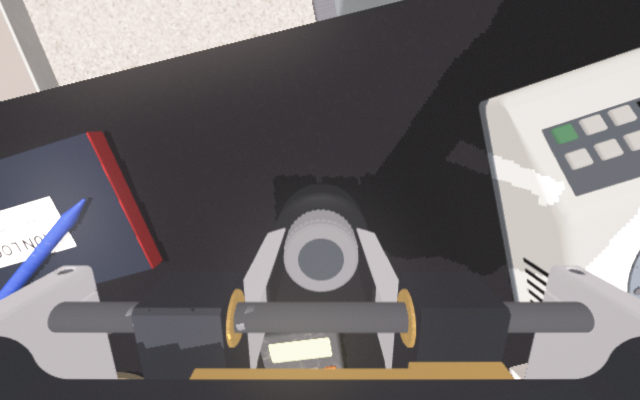

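The collar is gripped (44.8 mm), its top disc at (321,258). I'll measure its offset from the TCP, lift, and measure again.

```bash
python3 -m creep '[[[0,0,-0.3],0,0.3],[[0,0,-0.9],0,0.3],[[0,0,-1.6],0,0.3],[[0,0,-2.3],0,0.3],[[0,0,-2.9],0,0.3],[[0,0,-3.1],0,0.3],[[0,0,-3.1],0,0.3],[[0,0,-3.1],0,0.3]]'
python3 - <<'E'
from h import *
np.set_printoptions(precision=4,suppress=True)
o=telemetry.get_obs();c=grab('wrist');save(c,'pics/w9.png')
v,u=np.mgrid[0:400,0:640];P=bydepth(c,np.c_[u.ravel(),v.ravel()]).reshape(400,640,3)
Q=(P-o['ee_pos'])@R.from_euler('xyz',o["eef_rot"]).as_matrix()
m=np.zeros((400,640),bool);m[200:292,275:370]=1;m&=(Q[...,2]>-.012)&(Q[...,2]<-.004);q=Q[m]
print(len(q),q.mean(0),q.min(0),q.max(0),cv2.minEnclosingCircle((q[:,:2]*1000).astype(np.float32)))
go([.5104,-.0328,.21])
s=grab('side');cv2.imwrite('pics/s9.png',cv2.resize(s['img'][90:240,260:400,::-1],None,fx=4,fy=4,interpolation=cv2.INTER_CUBIC))
E
```

```text
time_s: 12.45
ee_pos: [0.4606, -0.2466, 0.2072]
eef_rot: [3.141, -0.002, 2.925]
force: [0.2, -0.4, -0.6]
grip_width: 0.0449
4405 [ 0.0017  0.0002 -0.0097] [-0.0226 -0.0269 -0.012 ] [ 0.0225  0.0291 -0.004 ] ((5.089542388916016, 1.0846688747406006), 28.294300079345703)
shift [-0.054  4.388 -0.055]  jaw 77.57 t 12.5 F [-0.24 -0.35 -1.38] w 0.0449 p [ 0.4606 -0.2465  0.207 ]
```

View pics/w9.png

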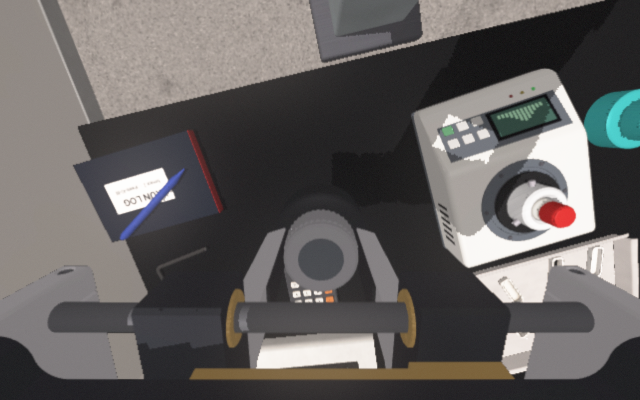

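View pics/s9.png

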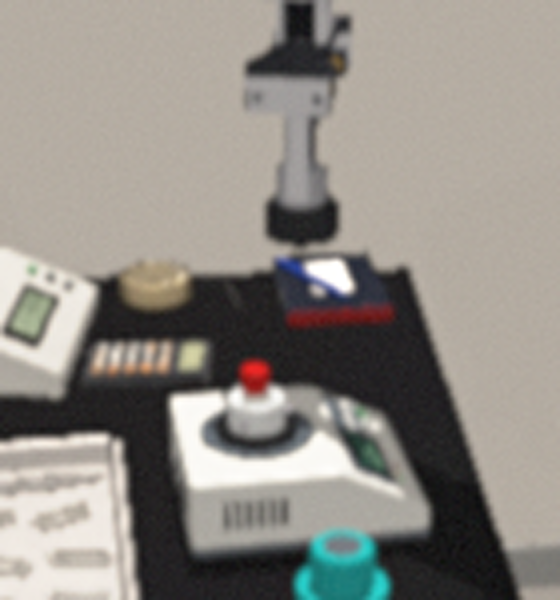

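Run:
```python
from h import *
np.set_printoptions(precision=4,suppress=True)
o=telemetry.get_obs();c=grab('wrist')
cv2.imwrite("pics/w9c.png",cv2.resize(c["img"][190:300,260:385,::-1],None,fx=6,fy=6,interpolation=cv2.INTER_CUBIC))
v,u=np.mgrid[0:400,0:640];P=bydepth(c,np.c_[u.ravel(),v.ravel()]).reshape(400,640,3)
Q=(P-o['ee_pos'])@R.from_euler('xyz',o["eef_rot"]).as_matrix()
for r in range(215,300,4): print(r,Q[r,321])
he=c["hand_eye"]; he=np.array(he)
def tool(uv,z):
    p=cv2.undistortPoints(np.array([[uv]],float),K(c),np.array(c["dist"],float)).reshape(2);d=he[:3,:3]@[p[0],p[1],1];return he[:3,3]+d*(z-he[2,3])/d[2]
print(tool((321.5,257),-.0085))
```

```text
215 [0.022  0.0004 0.0059]
219 [ 0.0219  0.0004 -0.0018]
223 [ 0.0215  0.0004 -0.0076]
227 [ 0.0198  0.0004 -0.0097]
231 [ 0.0174  0.0004 -0.0098]
235 [ 0.0148  0.0004 -0.0094]
239 [ 0.0128  0.0004 -0.0105]
243 [ 0.0103  0.0004 -0.0104]
247 [ 0.0081  0.0004 -0.011 ]
251 [ 0.0049  0.0004 -0.0097]
255 [ 0.0026  0.0004 -0.01  ]
259 [-0.0001  0.0004 -0.0097]
263 [-0.0026  0.0004 -0.0099]
267 [-0.0048  0.0004 -0.0108]
271 [-0.0082  0.0004 -0.0094]
275 [-0.0105  0.0004 -0.0099]
279 [-0.0129  0.0004 -0.0104]
283 [-0.0158  0.0004 -0.01  ]
287 [-0.0186  0.0004 -0.0098]
291 [-0.0215  0.0004 -0.0096]
295 [-0.1566  0.0004  0.1923]
299 [-0.1618  0.0004  0.1905]
[ 0.0005  0.0007 -0.0085]
```

View pics/w9c.png

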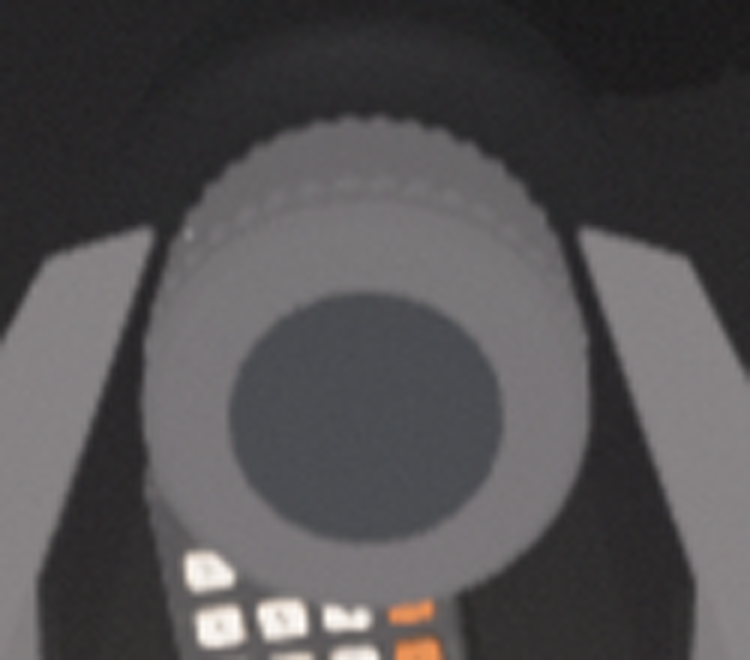

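```bash
python3 -c "
from h import *
go([.5102,-.0328,.207])"
python3 -m creep '[[[-0.05,4.39,0],0,0.3],[[-0.05,4.39,0],0,0.3],[[-0.05,4.39,0],0,0.3],[[-0.05,4.39,0],0,0.3],[[-0.05,4.39,0],0,0.3],[[-0.05,4.39,0],0,0.3],[[-0.05,4.39,0],0,0.3],[[-0.05,4.39,0],0,0.3],[[-0.05,4.39,0],0,0.3]]'
python3 - <<'E'
from h import *
np.set_printoptions(precision=4,suppress=True)
go([.5102,-.0328,.207])
o=telemetry.get_obs()['ee_pos']
w=grab('wrist');save(w,'pics/w10.png')
s=grab('side');t=grab('top')
x,y=o[:2]
print("side pred skirt rim/top, neck top/foot",proj(s,[[x,y,.155],[x,y,.17],[x,y,.182],[x,y,.102],[x,y,.09]]))
g=s['img'].astype(int).sum(2)
for r in range(156,200,3): print(r,g[r,305:345].tolist())
cv2.imwrite('pics/s10.png',cv2.resize(s['img'][120:230,260:390,::-1],None,fx=5,fy=5,interpolation=cv2.INTER_CUBIC))
cv2.imwrite('pics/t10.png',cv2.resize(t['img'][160:250,280:400,::-1],None,fx=5,fy=5,interpolation=cv2.INTER_CUBIC))
E
```

```text
shift [-0.047  4.389  0.011]  jaw 77.57 t 12.6 F [-0.42  0.01 -0.74] w 0.0449 p [ 0.4607 -0.2466  0.2074]
time_s: 13.5
ee_pos: [0.5106, -0.0341, 0.2088]
eef_rot: [-3.141, -0.0, 2.923]
force: [0.7, -0.6, -0.4]
grip_width: 0.0445
shift [0.013 0.024 0.035]  jaw 77.48 t 13.5 F [ 0.71 -0.62 -0.44] w 0.0445 p [ 0.5106 -0.0341  0.2088]
side pred skirt rim/top, neck top/foot [[322.4833 172.7921]
 [322.4323 168.3458]
 [322.391  164.7492]
 [322.6585 188.0744]
 [322.6971 191.4447]]
156 [450, 446, 490, 520, 525, 520, 512, 525, 526, 521, 481, 386, 359, 412, 463, 474, 473, 483, 472, 448, 392, 338, 335, 350, 358, 338, 288, 255, 264, 275, 344, 545, 719, 755, 761, 762, 762, 763, 765, 765]
159 [564, 460, 322, 238, 212, 204, 214, 211, 215, 212, 244, 317, 364, 413, 462, 478, 469, 476, 472, 458, 422, 383, 377, 367, 360, 324, 247, 173, 156, 168, 184, 253, 367, 500, 620, 712, 758, 763, 764, 764]
162 [350, 288, 206, 138, 111, 102, 112, 98, 102, 103, 186, 293, 354, 414, 459, 477, 484, 474, 489, 489, 442, 385, 369, 361, 368, 321, 230, 150, 146, 149, 160, 180, 327, 487, 539, 491, 358, 304, 392, 549]
165 [245, 
[... 1686 characters left out ...]
0, 480, 498, 630, 732, 752, 750, 747, 747, 747, 747, 747, 732, 662, 509, 454, 474, 463]
192 [748, 746, 744, 744, 745, 747, 751, 741, 715, 672, 568, 494, 472, 490, 503, 512, 516, 522, 519, 523, 520, 517, 505, 490, 474, 476, 479, 527, 616, 687, 727, 744, 747, 745, 744, 733, 694, 523, 394, 397]
195 [746, 745, 747, 746, 740, 679, 515, 371, 268, 179, 133, 222, 389, 468, 495, 475, 471, 491, 520, 517, 509, 506, 500, 502, 486, 425, 276, 124, 136, 232, 325, 420, 588, 720, 747, 745, 743, 716, 587, 404]
198 [724, 745, 747, 744, 708, 527, 382, 349, 307, 220, 105, 92, 175, 283, 339, 354, 392, 423, 438, 438, 422, 405, 381, 339, 270, 174, 112, 87, 150, 180, 209, 263, 420, 634, 733, 746, 743, 744, 722, 621]
```

View pics/s10.png

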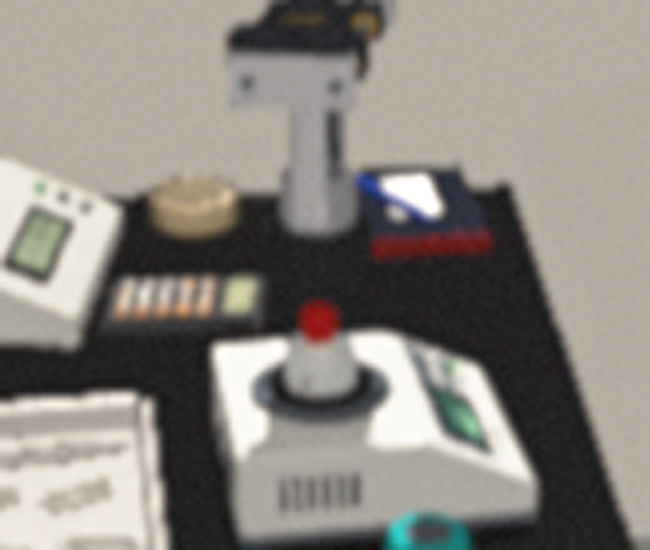

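View pics/w10.png

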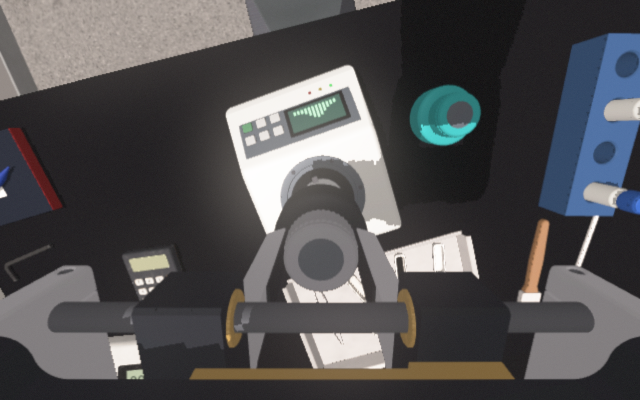

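The side view puts the collar centre within about 0.4 mm of the neck axis (columns 323.2 and 323.65, with perspective accounting for 0.3). The wrist view shows the shield above the neck, gripped squarely. Descending gently.

```bash
python3 -m creep '[[[0.01,0.02,0.3],0,0.3],[[0.01,0.02,0.6],0,0.3],[[0.01,0.02,0.8],0,0.3],[[0.01,0.02,0.9],0,0.3],[[0.01,0.02,0.97],0,0.3],[[0.01,0.02,0.97],0,0.3]]'
python3 -c "
from h import *
go([.5102,-.0332,.1443])"
python3 -m creep '[[[0,0,0.04],0,0.3],[[0,0,0.08],0,0.3],[[0,0,0.12],0,0.3],[[0,0,0.12],0,0.3]]'
python3 -c "
from h import *
go([.5102,-.0332,.1443])"
```

```text
time_s: 14.25
ee_pos: [0.5105, -0.032, 0.1604]
eef_rot: [-3.142, -0.0, 2.925]
force: [-0.5, 0.1, -1.6]
grip_width: 0.0449
shift [ 0.001 -0.025  0.323]  jaw 77.57 t 14.25 F [-0.5   0.1  -1.58] w 0.0449 p [ 0.5105 -0.032   0.1604]
time_s: 14.65
ee_pos: [0.5104, -0.0319, 0.1543]
eef_rot: [-3.142, -0.0, 2.925]
force: [-0.3, 0.4, -0.8]
grip_width: 0.0448
shift [-0.002 -0.026  0.199]  jaw 77.57 t 14.65 F [-0.26  0.38 -0.81] w 0.0448 p [ 0.5104 -0.0319  0.1543]
```

```bash
python3 -m creep '[[[0,0,0.03],0,0.3],[[0,0,0.06],0,0.3],[[0,0,0.09],0,0.3],[[0,0,0.12],0,0.3],[[0,0,0.12],0,0.3]]'
python3 -c "
from h import *
go([.5102,-.0332,.1443])"
```

```text
time_s: 15.15
ee_pos: [0.5104, -0.0319, 0.1482]
eef_rot: [-3.142, -0.0, 2.925]
force: [-0.3, -0.3, 0.2]
grip_width: 0.0447
shift [-0.002 -0.027  0.078]  jaw 77.58 t 15.15 F [-0.32 -0.33  0.17] w 0.0447 p [ 0.5104 -0.0319  0.1482]
```

Rim is about 8 mm below the neck top with no force. Continuing down to the pins.

```bash
python3 -m creep '[[[0,0,0.03],0,0.3],[[0,0,0.06],0,0.3],[[0,0,0.08],0,0.3],[[0,0,0.08],0,0.3]]'
python3 -c "
from h import *
go([.5102,-.0332,.1443])"
python3 -m creep '[[[0,0,0.02],0,0.3],[[0,0,0.04],0,0.3],[[0,0,0.04],0,0.3]]'
python3 -c "
from h import *
go([.5102,-.0332,.1443])"
```

```text
time_s: 15.55
ee_pos: [0.5104, -0.0319, 0.1443]
eef_rot: [-3.142, -0.0, 2.925]
force: [-0.2, -0.2, -1.3]
grip_width: 0.0449
shift [-0.001 -0.026  0.001]  jaw 77.57 t 15.55 F [-0.16 -0.19 -1.34] w 0.0449 p [ 0.5104 -0.0319  0.1443]
time_s: 15.85
ee_pos: [0.5109, -0.032, 0.1438]
eef_rot: [3.142, 0.002, 2.925]
force: [-4.8, 0.7, 13.2]
grip_width: 0.0447
shift [ 0.008 -0.027 -0.011]  jaw 77.58 t 15.85 F [-4.78  0.71 13.21] w 0.0447 p [ 0.5109 -0.032   0.1438]
```

It rests on the pins with 13 N. I'll ease to about 8 N and begin turning.

```bash
python3 -m creep '[[[0,0,-0.01],0.3,0.3],[[0,0,-0.01],0.6,0.3],[[0,0,-0.01],0.9,0.3],[[0,0,-0.01],1.2,0.3],[[0,0,-0.01],1.5,0.3],[[0,0,-0.01],1.8,0.3],[[0,0,-0.01],2.1,0.3],[[0,0,-0.01],2.4,0.3],[[0,0,-0.01],2.4,0.3]]'
python3 -c "
from h import *
go([.5102,-.0332,.1443]);print(telemetry.get_obs()['moment'],telemetry.get_obs()['qpos'][5])"
```

```text
time_s: 16.75
ee_pos: [0.5111, -0.032, 0.1439]
eef_rot: [3.141, 0.002, 2.588]
force: [-0.2, -0.4, 6.9]
grip_width: 0.0445
shift [ 0.003 -0.029 -0.007]  jaw 58.29 t 16.75 F [-0.15 -0.43  6.89] w 0.0445 p [ 0.5111 -0.032   0.1439]
[-0.05637466  0.09437591 -0.11424794] -1.1513016516412247
```

```bash
python3 -m creep '[[[0,0,0],0.3,0.3],[[0,0,0],0.6,0.3],[[0,0,0],0.9,0.3],[[0,0,0],1.2,0.3],[[0,0,0],1.5,0.3],[[0,0,0],1.8,0.3],[[0,0,0],2.1,0.3],[[0,0,0],2.4,0.3],[[0,0,0],2.4,0.3]]'
python3 -c "
from h import *
go([.5102,-.0332,.1443]);print(telemetry.get_obs()['moment'],telemetry.get_obs()['qpos'][5])"
```

```text
time_s: 17.65
ee_pos: [0.5111, -0.0321, 0.1439]
eef_rot: [3.14, 0.002, 2.253]
force: [-0.4, -0.3, 6.6]
grip_width: 0.0448
shift [-0.007 -0.028 -0.008]  jaw 39.08 t 17.65 F [-0.4  -0.28  6.61] w 0.0448 p [ 0.5111 -0.0321  0.1439]
[-0.14158824  0.09305561 -0.13436098] -0.8162045061025177
```

```bash
python3 -m creep '[[[0,0,0],0.3,0.3],[[0,0,0],0.6,0.3],[[0,0,0],0.9,0.3],[[0,0,0],1.2,0.3],[[0,0,0],1.5,0.3],[[0,0,0],1.8,0.3],[[0,0,0],2.1,0.3],[[0,0,0],2.4,0.3],[[0,0,0],2.4,0.3]]'
python3 -c "
from h import *
go([.5102,-.0332,.1443]);print(telemetry.get_obs()['moment'],telemetry.get_obs()['qpos'][5])"
```

```text
time_s: 18.55
ee_pos: [0.5111, -0.032, 0.1439]
eef_rot: [3.14, 0.001, 1.918]
force: [-0.8, -0.0, 7.7]
grip_width: 0.0446
shift [-0.016 -0.025 -0.008]  jaw 19.89 t 18.55 F [-0.75 -0.    7.69] w 0.0446 p [ 0.5111 -0.032   0.1439]
[-0.07571092  0.06367547 -0.11868267] -0.4811191421047777
```

```bash
python3 -m creep '[[[0,0,0],0.3,0.3],[[0,0,0],0.6,0.3],[[0,0,0],0.9,0.3],[[0,0,0],1.2,0.3],[[0,0,0],1.5,0.3],[[0,0,0],1.8,0.3],[[0,0,0],2.1,0.3],[[0,0,0],2.4,0.3],[[0,0,0],2.4,0.3]]'
python3 -c "
from h import *
go([.5102,-.0332,.1443]);print(telemetry.get_obs()['moment'],telemetry.get_obs()['qpos'][5])"
```

```text
time_s: 19.45
ee_pos: [0.5105, -0.0319, 0.1429]
eef_rot: [3.142, 0.0, 1.584]
force: [-0.1, -0.2, -1.1]
grip_width: 0.045
shift [-0.025 -0.006 -0.027]  jaw 0.73 t 19.45 F [-0.07 -0.15 -1.06] w 0.045 p [ 0.5105 -0.0319  0.1429]
[-0.03499624  0.07492161  0.0190324 ] -0.14687466089034643
```

The force vanished and the height fell 1 mm, so the keyways have engaged. Pushing down in small steps.

```bash
python3 -m creep '[[[0,0,0.03],0,0.3],[[0,0,0.06],0,0.3],[[0,0,0.06],0,0.3]]'
python3 -c "
from h import *
go([.5102,-.0332,.1443]);print(telemetry.get_obs()['moment'],telemetry.get_obs()['qpos'][5])"
```

```text
time_s: 19.75
ee_pos: [0.5105, -0.0319, 0.1397]
eef_rot: [3.142, -0.0, 1.585]
force: [1.2, 0.8, -1.1]
grip_width: 0.0444
shift [-0.027 -0.006 -0.091]  jaw 0.81 t 19.75 F [ 1.24  0.79 -1.12] w 0.0444 p [ 0.5105 -0.0319  0.1397]
[ 0.00744022 -0.23861763  0.01582601] -0.1481692881911003
```

```bash
python3 -m creep '[[[0,0,0.04],0,0.3],[[0,0,0.08],0,0.3],[[0,0,0.12],0,0.3],[[0,0,0.14],0,0.3],[[0,0,0.14],0,0.3]]'
python3 -c "
from h import *
go([.5102,-.0332,.1273]);print(telemetry.get_obs()['moment'],telemetry.get_obs()['qpos'][5])"
```

```text
time_s: 20.25
ee_pos: [0.5105, -0.0319, 0.1327]
eef_rot: [-3.141, -0.0, 1.584]
force: [2.1, 0.6, -1.5]
grip_width: 0.0447
shift [-0.026 -0.005  0.109]  jaw 0.78 t 20.25 F [ 2.09  0.59 -1.48] w 0.0447 p [ 0.5105 -0.0319  0.1327]
[ 0.0940026  -0.44561486  0.06114101] -0.14761078061921792
```

```bash
python3 -m creep '[[[0,0,0.03],0,0.3],[[0,0,0.06],0,0.3],[[0,0,0.09],0,0.3],[[0,0,0.11],0,0.3],[[0,0,0.11],0,0.3]]' 55
python3 -c "
from h import *
go([.5102,-.0332,.1273]);print(telemetry.get_obs()['moment'])"
python3 -m creep '[[[0,0,0.01],0,0.3],[[0,0,0.02],0,0.3],[[0,0,0.02],0,0.3]]'
python3 -c "
from h import *
go([.5102,-.0332,.1273]);print(telemetry.get_obs()['moment'])"
```

```text
time_s: 20.75
ee_pos: [0.5106, -0.0319, 0.128]
eef_rot: [3.141, 0.0, 1.584]
force: [-1.1, 2.0, 8.2]
grip_width: 0.0445
shift [-0.026 -0.009  0.015]  jaw 0.78 t 20.75 F [-1.11  2.05  8.2 ] w 0.0445 p [ 0.5106 -0.0319  0.128 ]
[0.27369138 0.4223292  0.02242484]
time_s: 21.05
ee_pos: [0.5106, -0.0319, 0.1273]
eef_rot: [3.141, 0.0, 1.584]
force: [-1.9, 2.2, 10.9]
grip_width: 0.0446
shift [-0.026 -0.009 -0.001]  jaw 0.78 t 21.05 F [-1.9   2.17 10.88] w 0.0446 p [ 0.5106 -0.0319  0.1273]
[0.31482061 0.56637124 0.03188409]
```

```bash
python3 -m creep '[[[0,0,0.01],0,0.3],[[0,0,0.02],0,0.3],[[0,0,0.03],0,0.3],[[0,0,0.03],0,0.3],[[0,0,0.03],0,0.3]]'
python3 -c "
from h import *
go([.5102,-.0332,.1273]);print(telemetry.get_obs()['moment'])
"
```

```text
time_s: 21.55
ee_pos: [0.5107, -0.0319, 0.1271]
eef_rot: [3.14, 0.0, 1.584]
force: [-8.8, 2.3, 26.7]
grip_width: 0.0444
shift [-0.025 -0.011 -0.004]  jaw 0.78 t 21.55 F [-8.75  2.31 26.75] w 0.0444 p [ 0.5107 -0.0319  0.1271]
[0.36780528 2.22944291 0.07764117]
```

Hard stop at TCP z = 0.1271 (expected 0.1273) with 27 N. I'll ease off slightly and check in the pictures.

```bash
python3 -m creep '[[[0,0,-0.006],0,0.3],[[0,0,-0.006],0,0.3],[[0,0,-0.006],0,0.3],[[0,0,-0.006],0,0.3]]'
python3 - <<'E'
from h import *
np.set_printoptions(precision=4,suppress=True)
s=grab('side');w=grab('wrist');t=grab('top')
a=cv2.resize(s['img'][100:240,250:400,::-1],None,fx=4,fy=4,interpolation=cv2.INTER_CUBIC)
cv2.imwrite('pics/s11.png',a);save(w,'pics/w11.png');save(t,'pics/t11.png')
Q=bydepth(s,[[323,178]]);go([.5102,-.0332,.1273])
v,u=np.mgrid[0:400,0:640];P=bydepth(w,np.c_[u.ravel(),v.ravel()]).reshape(400,640,3)
o=telemetry.get_obs()
d=np.hypot(P[...,0]-.5104,P[...,1]+.032)
for lo,hi in [(0,.015),(.026,.031),(.036,.055)]:
    z=P[...,2][(d>lo)&(d<hi)&(P[...,2]<.15)&(P[...,2]>.05)];print(lo,hi,len(z),np.percentile(z,[10,50,90]))
E
```

```text
time_s: 21.95
ee_pos: [0.5107, -0.0319, 0.1271]
eef_rot: [3.14, 0.0, 1.584]
force: [-7.1, 2.0, 23.8]
grip_width: 0.0441
shift [-0.025 -0.01  -0.003]  jaw 0.78 t 22.1 F [-8.47  2.53 24.08] w 0.0447 p [ 0.5107 -0.0319  0.1271]
0 0.015 1859 [0.1368 0.1375 0.1382]
0.026 0.031 1245 [0.1054 0.1066 0.1415]
0.036 0.055 5029 [0.0716 0.0728 0.0747]
```

View pics/s11.png

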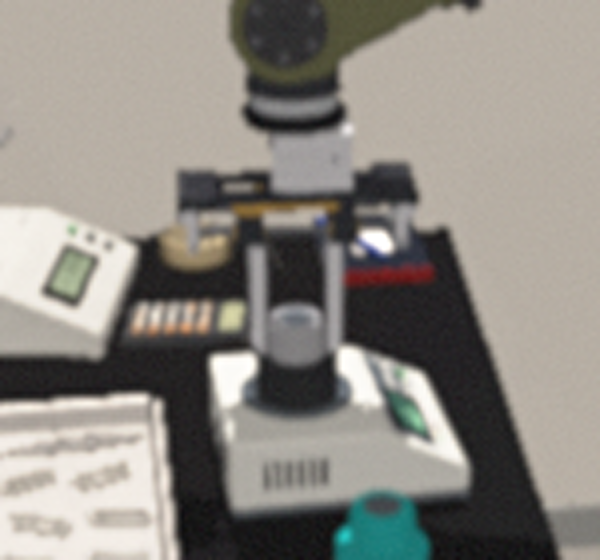

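View pics/w11.png

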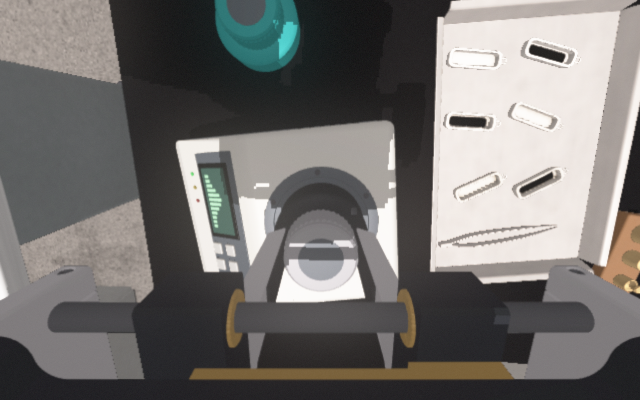

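View pics/t11.png

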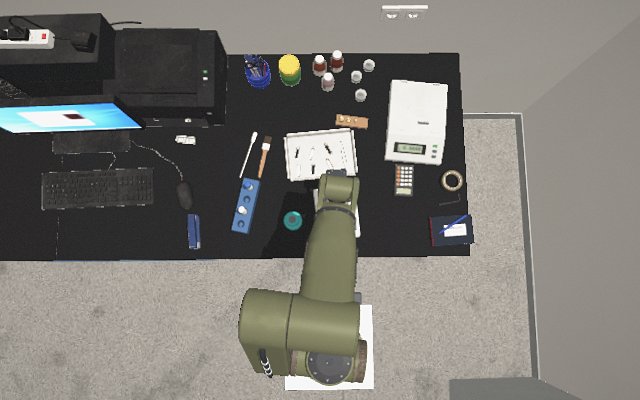

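Skirt and collar are fully down: the collar top is 64.7 mm above the deck, against an expected 65. Bystanders are unmoved and the turquoise piece is untouched. Handing in while still pushing.

```bash
python3 -c "
from h import *
ctrl.hand_in();go([.5102,-.0332,.1273])"
```

```text
the job is handed in; nothing more can be done
the job is handed in; nothing more can be done
```

The job is handed in at about 22 s. The red-capped vial is in the well, and the arm is still holding the shield pushed home.

- **Vial:** I released it upright at the bottom of the well. Its top measured 24 mm above the neck, as it should when seated.
- **Shield:** I put it over the vial onto the pins and turned it by the collar about 60–77° clockwise (seen from above). It then dropped freely to the seal, and I pushed it to a hard stop.
- **Last checks:**
  - The arm stopped at TCP z = 0.1271 m, against 0.1273 expected, with about 24 N of push.
  - The collar top was 64.7 mm above the deck, against 65 expected.
  - The other vials, the turquoise piece and the bystanders looked unmoved in the last pictures.
- **Disagreements:** The wrist camera's heights read about 2 mm high, so I compared heights with each other. The top and wrist cameras differed by about 3 mm in y, and I took values between them. Both insertions then went in with no noticeable contact force.
- **Left unexplained:** A side force of about 8 N remains at the hard stop. I put it down to the arm giving slightly under the push, but I did not check that.

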